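Index a laminating turntable to its next hole

ROBOT

A 7-joint arm with a two-finger parallel gripper is mounted at the origin on the work surface. World frame = base frame: x ahead of the robot, y to its left, z up, the work surface at z = 0. Lengths are in mm, angles in rad, forces in N, time in s.
With the tool pointing down it reaches from about 350 to 900 mm from the base axis. Payload 8.1 kg.
Tool frame: the origin (TCP) lies at the very end of the fingers, on their centre line; the grasp point (between the pads) lies 19 mm behind it (ctrl.pinch_z is the distance from the TCP to the grasp point, in mm); z points along the fingers, y is the direction in which the jaws open and shut (so a half turn about z gives the same grasp; the last joint's range is limited). The gripper opens to 92 mm and grips with 3 to 60 N. Pads are 19 mm wide; open, the fingers measure 130 mm over their backs; the gripper's body (75 mm by 190 mm) begins 47 mm behind the grasp point.
Start: joints at [1.053, 0.434, 0.025, 1.573, -0.012, 1.134, -0.075], TCP at [251.858, -572.022, 226.742] pointing down, gripper open.
Joint ranges: [-2.62, 2.62], [-0.44, 2.09], [-1.27, 1.32], [0.08, 2.57], [-1.32, 4.46], [0.12, 2], [-2.74, 2.74]. Speed limits (rad/s): [2.22, 2.22, 3.01, 3.01, 3.14, 3.14, 3.14].

INTERFACE

Orientations are given as a 3x3 rotation matrix whose columns are the frame's x, y, z axes.
In Python, from cell import ctrl, viewer gives the robot as it stands.
- The arm moves only by the tool drive_tool, never from a script. Its argument "increments" is a list that holds one entry, the list of rows, each a list of 7 numbers: the finger opening in mm, from 0 to 91.8, then the shift along the world's x, y, z as a fraction of full scale, then the turn, a rotation vector about the world's x, y, z as a fraction of full scale. A call has 1 to 12 rows; each row shifts and turns the commanded pose from where the row before left it; what a row does not reach is not made up. Full scale, the value 1, is 40 mm for a shift and 0.08 rad for a turn. A row lasts 1/12 s, in which the tool goes at most 41.7 mm and 7.16 degrees, less where a joint would pass 70% of its speed; a pose out of reach is approached as far as the arm can. A call with a number of a shift or a turn outside -1 to 1 is refused whole. A call with a gripper value outside its range is refused whole. The fingers move at their own pace and stop on an object; "force" is the grip in N (left out, the last holds). Time passes only in rows, so rows that do not move let the fingers close. It gives the time, the measured TCP pose, the force and the opening at its end, in the units of the state.
- ctrl.get_state(): the state, without advancing time (a new reading comes with each control period).
- viewer.capture(name): name is "scene" or "side" or "wrist"; returns a dict with "frame" (420x560x3 uint8, blue, green, red), "K" (3x3 intrinsics, pixels), "k1" (the pictures are not rectified: a ray, as slopes to the right and down, at radius r is drawn at 1 + k1 r^2 times it, then the intrinsics apply), "rvec" (rotation vector, rad) and "tvec" (3), from world to camera coordinates, as OpenCV has them; the wrist camera has in their place "hand_eye" (4x4, takes a point from camera to tool coordinates, whose origin is the TCP and whose axes are the flange's). Camera axes: x right, y down, z forward; pixel columns grow to the right and rows downward; lengths in mm; the calibration is good to about 2 mm. A picture is of the moment at which its call begins: read the wrist's pose just before it. There is no depth.
- ctrl.finish_job(): hands the job in, once; it reports no verdict.
The state is a dict: "time_s": time; "q": joint angles; "joint_vel": joint speeds; "joint_torque": joint torques, N m; "position": TCP position; "ee_rot": TCP orientation; "force": force on the tool from outside, world axes, zero at the start; "wrist_torque": the same for the moment, N m; "gripper_width": finger opening in mm.
Only numpy, scipy, OpenCV 4.12 (cv2) and the standard library are available. Lean on these libraries where they do the work, as an engineer would, in place of code of your own. Each camera call takes 0.05 s, during which the arm holds its last target. There are 200 camera calls.

TASK

Press the orange plunger all the way down to unlock the turntable, then push the turntable round clockwise (seen from above) to the next hole only, and let the plunger spring fully back up so that the table is locked there. Only press and push with the fingers: do not turn the table the other way or on past that hole, leave the wood strip lying in the tray, do not move the cup, brush or wood offcut on the bench, and finish clear of everything.

Things in the scene. Friction and masses are not known exactly. Their poses are not given: they have to be found in the camera images.
- index_base: fixed base, bolted to the bench. Origin on the turning axis at the bench surface, z up. Its aluminium quadrant (flat arc plate, 118 to 182 mm from the axis, top 44 mm above the bench) has a black arc slot at radius 150 mm with four round black holes 40 degrees (0.698 rad) apart. In this frame the starting hole is at (-150, 0) mm, the next one clockwise at (-115, +96) mm.
- table_axis (a point): centre of the steel turntable disc (radius 118 mm) on the vertical turning axis, on the disc's upper face 47 mm above the bench. A tapered olive fibreglass tray 180 mm long is fixed on the disc; its walls reach 73 mm above the bench.
- next_hole (a point): centre of the next hole clockwise in the fixed quadrant, on its upper face 44 mm above the bench, 150 mm from the axis. The plunger's axis must come to stand over it.
- plunger_top (a point): centre of the top of the orange plunger knob (30 mm across, 8 mm thick, top 79 mm above the bench when up). It sits on a grey arm (60 mm wide, its top 57 mm above the bench) that sticks out from the turntable and turns with it, 150 mm from the turning axis. It is pressed straight down against a spring, 12 mm at most.
- plunger (a joint): plunger travel in m: 0 fully up, 0.012 fully down (spring 4 N at first, 9 N at the bottom). Up in a hole its pin locks the table (about 0.01 rad of play); 10.5 mm or more down it is free of the hole. Between holes the quadrant keeps it 10 mm down even when let go, and it springs up by itself under the next hole, stopping the table there.
- paddle (a point): middle of the pushing face of the blue upright paddle on the arm: a plate 46 mm wide (radially), 8 mm thick, 57 to 110 mm above the bench. This face lies 17 mm ahead of the plunger's axis in the clockwise sense and looks back at the plunger: a finger standing on the plunger pushes the table clockwise by pushing on it, with 2 to 3 N once unlocked.
- turntable (a joint): turntable angle in rad, growing clockwise seen from above: about 0 at the start hole, 0.698 at the next hole, 1.396 at the one after, -0.698 at the one before.
- core_mid (a point): middle of a loose light wood strip 70 x 24 x 18 mm lying in the tray on the turntable; it rides along and is left there.
- cup_mid (a point): middle of a beige mixing cup standing on the bench, 80 mm across, 55 mm high; leave alone.
- brush: paint brush 190 mm long with a red handle, lying on the bench; leave alone.
- offcut_mid (a point): middle of a light wood offcut 110 x 24 x 18 mm lying on the bench; leave alone.
Not all that is in view belongs to the job. What is shaped like the part that bears core_mid but blue or purple is not meant.

How it is judged:
By the outcome, as a careful person would: the job done as asked, in the order asked, and still so for the second after the job is handed in, with the robot touching nothing.
It also fails if it takes over 40 s, if anything falls off the work surface, if the arm or the gripper's body presses on something with over 40 N, if the wrist force passes 120 N, or if a joint passes its speed limit or range.

## Working session

There is one attempt and no reset: what is moved stays moved. The work goes in short steps, Python scripts to look and compute and a tool call to move; the robot and the scene stay as the last step left them, time stands still between calls to the robot, and variables do not carry over. Pictures are saved under pics/ and viewed, about 8 in all and at most 12, crops included, and the job is handed in when it is done.

Besides the shell and the picture viewer there is one more tool, called as name(argument=value, ...), one argument or row to a line, values as JSON. drive_tool: Moves the arm, as the interface text tells. Its arguments: {"type":"object","properties":{"increments":{"type":"array"},"force":{"type":"number"}},"required":["increments"]}

```bash
mkdir -p pics; ls; cat > h.py <<'E'
import cv2, numpy as np
from cell import ctrl, viewer
def cap(n):
    s=ctrl.get_state(); c=viewer.capture(n)
    K=np.array(c["K"],float); k1=float(c["k1"])
    if n=="wrist":
        H=np.array(c["hand_eye"]); R=np.array(s["ee_rot"]); p=np.array(s["position"])
        Rc=R@H[:3,:3]; o=R@H[:3,3]+p
    else:
        Rw,_=cv2.Rodrigues(np.array(c["rvec"],float)); Rc=Rw.T; o=-Rw.T@np.array(c["tvec"],float).ravel()
    return dict(f=c["frame"],K=K,k1=k1,Rc=Rc,o=o)
def ray(c,u,v):
    d=np.array([k for k in [c["k1"],0,0,0]])
    x=cv2.undistortPoints(np.array([[[u,v]]],float),c["K"],d)[0,0]
    r=c["Rc"]@np.array([x[0],x[1],1.]); return c["o"],r/np.linalg.norm(r)
def onz(c,u,v,z):
    o,r=ray(c,u,v); return o+r*(z-o[2])/r[2]
def proj(c,P):
    r,_=cv2.Rodrigues(c["Rc"].T); t=-c["Rc"].T@c["o"]
    return cv2.projectPoints(np.array(P,float).reshape(-1,1,3),r,t,c["K"],np.array([c["k1"],0,0,0]))[0].reshape(-1,2)
def save(c,n,path):
    cv2.imwrite(path,c)
E
python3 - <<'E'
from h import *
import pickle
cs={n:cap(n) for n in("scene","side","wrist")}
pickle.dump(cs,open("c0.pkl","wb"))
for n in cs: cv2.imwrite(f"pics/{n}0.png",cs[n]["f"]); print(n,cs[n]["o"].round(),cs[n]["Rc"][:,2].round(2))
s=ctrl.get_state(); print(np.round(s["ee_rot"],3),s["force"],s["time_s"],s["gripper_width"])
E
```

```text
pics
scene [1131. -517.  733.] [-0.56  0.51 -0.65]
side [178. 607. 690.] [ 0.42 -0.62 -0.66]
wrist [ 320. -542.  384.] [-0.26 -0.11 -0.96]
[[ 0.915  0.403 -0.001]
 [ 0.403 -0.915  0.001]
 [-0.    -0.001 -1.   ]] [ 0.56657494 -0.02806446  0.15908362] 0.15 91.33518989700356
```

View pics/scene0.png

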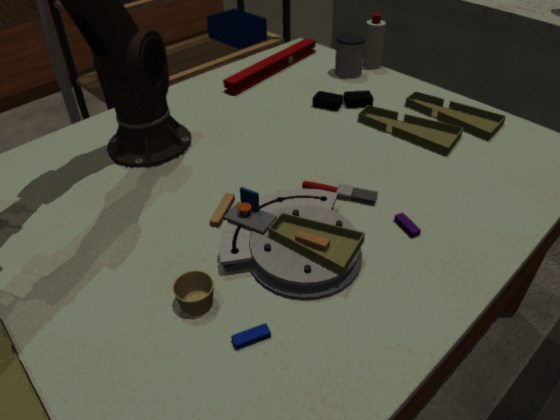

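View pics/side0.png

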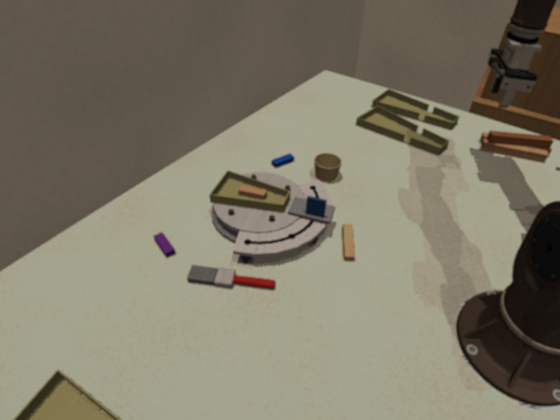

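Scene: orange plunger at (245,210), blue paddle at (249,198), disc centre ~(305,245), strip in tray (312,240), cup (195,293), offcut (222,209), brush (340,190). Blue (251,336) and purple (407,224) blocks are distractors. Side: paddle (316,206) hides the plunger. Next I'll enlarge both.

```bash
python3 - <<'E'
from h import *
import pickle
cs=pickle.load(open("c0.pkl","rb"))
A=cv2.resize(cs["scene"]["f"][175:300,200:370],None,fx=4.6,fy=4.6,interpolation=cv2.INTER_CUBIC)
cv2.imwrite("pics/sceneC.png",cv2.convertScaleAbs(A,alpha=1.4))
A=cv2.resize(cs["side"]["f"][165:270,195:365],None,fx=4.6,fy=4.6,interpolation=cv2.INTER_CUBIC)
cv2.imwrite("pics/sideC.png",cv2.convertScaleAbs(A,alpha=1.4))
c=cs["scene"]
hsv=cv2.cvtColor(c["f"],cv2.COLOR_BGR2HSV)
for nm,lo,hi in(("orange",(3,180,120),(14,255,255)),("blue",(95,120,30),(118,255,255))):
  for n in("scene","side"):
    hsv=cv2.cvtColor(cs[n]["f"],cv2.COLOR_BGR2HSV)
    m=cv2.inRange(hsv,lo,hi); N,l,st,ce=cv2.connectedComponentsWithStats(m)
    for i in range(1,N):
      if st[i,4]>25: print(nm,n,st[i],ce[i].round(1),onz(cs[n],*ce[i],79 if nm=="orange" else 84).round())
E
```

```text
blue scene [241 188  17   7  33] [248.8 191. ] [476.  -5.  84.]
blue scene [232 324  38  25 465] [250.1 335.2] [ 770. -255.   84.]
blue side [273 155  20  11 131] [282.4 159.9] [ 669. -132.   84.]
blue side [307 197  18  19 261] [315.3 206.1] [498. -22.  84.]
```

View pics/sceneC.png

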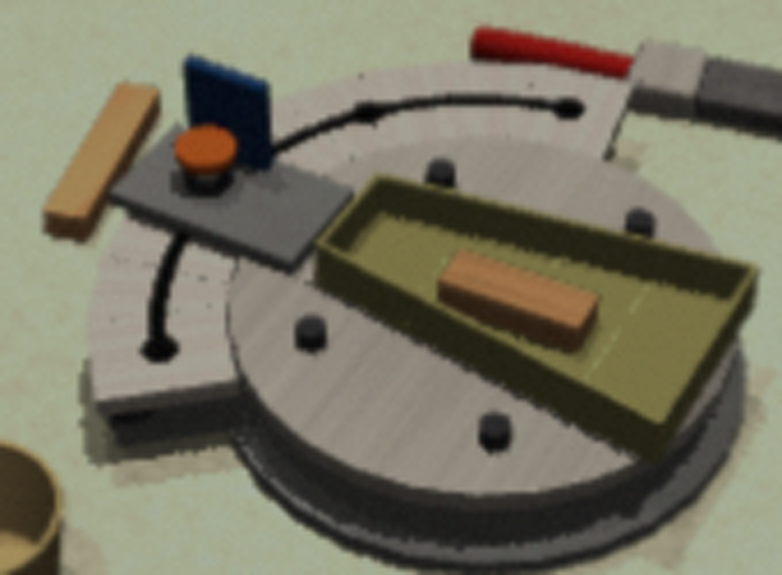

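View pics/sideC.png

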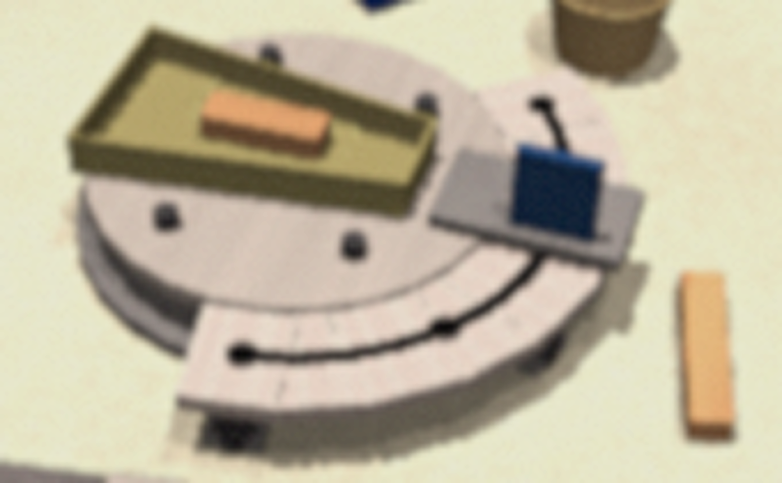

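Scene crop: knob top (206,147), paddle (228,112), next hole (368,112), the one after (568,108), previous hole (158,349). Side crop: next hole (443,326), the one after (241,354), previous (542,104), paddle (556,192).

```bash
python3 - <<'E'
from h import *
import pickle
from scipy.optimize import least_squares
cs=pickle.load(open("c0.pkl","rb"))
px={"scene":dict(next=(368,112),aft=(568,108),prev=(158,349)),"side":dict(next=(443,326),aft=(241,354),prev=(542,104))}
off={"scene":(200,175),"side":(195,165)}
W={}
for n in px:
  for k,(u,v) in px[n].items():
    W[n,k]=onz(cs[n],(u+.5)/4.6-.5+off[n][0],(v+.5)/4.6-.5+off[n][1],44); print(n,k,W[n,k].round(1))
ang={"prev":-40,"start":0,"next":40,"aft":80}
def pos(p,k):
  a=p[2]-np.radians(ang[k]); return np.array([p[0]+150*np.cos(a),p[1]+150*np.sin(a)])
r=least_squares(lambda p:np.concatenate([pos(p,k)-w[:2] for (n,k),w in W.items()]),[640,-60,2.5])
p=r.x; print("axis",p, "res",r.fun.round(1))
for k in ang: print(k,pos(p,k).round(1))
c=cs["scene"]; u,v=206,147
print("knob",onz(c,(u+.5)/4.6-.5+200,(v+.5)/4.6-.5+175,79).round(1))
# tangential dir at start
a=p[2]; print("radial",np.cos(a),np.sin(a),"cw tangent",np.sin(a),-np.cos(a))
np.save("p.npy",p)
E
```

```text
scene next [510.1  58.   44. ]
scene aft [579.9 133.1  44. ]
scene prev [ 566.4 -127.    44. ]
side next [509.9  58.7  44. ]
side aft [578.8 134.5  44. ]
side prev [ 564.6 -125.    44. ]
axis [ 6.47542464e+02 -2.08348486e-01  3.43678708e+00] res [-0.6  0.6 -0.3  0.4 -0.7  1.1 -0.4 -0.1  0.8 -1.   1.1 -0.9]
prev [ 565.7 -125.9]
start [504.  -43.8]
next [509.6  58.6]
aft [579.6 133.5]
knob [506.3 -44.5  79. ]
radial -0.9567455978034183 -0.29092586870847337 cw tangent -0.29092586870847337 0.9567455978034183
```

drive_tool(
  increments=[
    [[0,0.26,0.55,0,0,0,0.75],[0,0.26,0.55,0,0,0,0.75],[0,0.26,0.55,0,0,0,0.75],[0,0.26,0.55,0,0,0,0.75],[0,0.26,0.55,0,0,0,0.75],[0,0.26,0.55,0,0,0,0.75],[0,0.26,0.55,0,0,0,0.75],[0,0.26,0.55,0,0,0,0.75],[0,0.26,0.55,0,0,0,0.75],[0,0.26,0.55,0,0,0,0.75],[0,0.26,0.55,0,0,0,0.75],[0,0.26,0.55,0,0,0,0.75]],
  ],
)

```text
time_s: 1.15
position: [377.4, -306.0, 226.8]
ee_rot: [[0.418, 0.909, 0.0], [0.909, -0.418, -0.0], [-0.0, 0.0, -1.0]]
force: [-0.4, -0.2, 0.8]
gripper_width: 16.1
```

drive_tool(
  increments=[
    [[0,0.26,0.55,0,0,0,0.75],[0,0.26,0.55,0,0,0,0.75],[0,0.26,0.55,0,0,0,0.75],[0,0.26,0.55,0,0,0,0.75],[0,0.26,0.55,0,0,0,0.75],[0,0.26,0.55,0,0,0,0.75],[0,0.26,0.55,0,0,0,0.75],[0,0.26,0.55,0,0,0,0.75],[0,0.26,0.55,0,0,0,0.75],[0,0.26,0.55,0,0,0,0.75],[0,0.26,0.45,0,0,0,0.75],[0,0,0,0,0,0,0]],
  ],
)

```text
time_s: 2.15
position: [492.7, -64.5, 227.0]
ee_rot: [[-0.233, 0.972, 0.002], [0.972, 0.233, 0.002], [0.002, 0.002, -1.0]]
force: [-0.6, 0.3, -0.1]
gripper_width: 0.5
```

```bash
python3 - <<'E'
from h import *
import pickle
c=cap("wrist"); pickle.dump(c,open("c1.pkl","wb"))
print(proj(c,[[504,-43.8,79],[509.6,58.6,44],[647.5,0,47]]).round(), c["o"].round())
f=c["f"]; hsv=cv2.cvtColor(f,cv2.COLOR_BGR2HSV)
m=cv2.inRange(hsv,(3,150,90),(17,255,255)); N,l,st,ce=cv2.connectedComponentsWithStats(m)
for i in range(1,N):
  if st[i,4]>100: print(st[i],ce[i].round(1),onz(c,*ce[i],79).round(1))
cv2.imwrite("pics/w1.png",f)
E
```

```text
[[296. 177.]
 [325.  73.]
 [434. 163.]] [474.   8. 385.]
[203  93  33  97 388] [222.  165.7] [431.7 -50.1  79. ]
[ 427  157   67   28 1211] [458.1 170.7] [657.1  -0.7  79. ]
[279 164  31  28 717] [294.1 176.8] [501.9 -44.6  79. ]
```

View pics/w1.png

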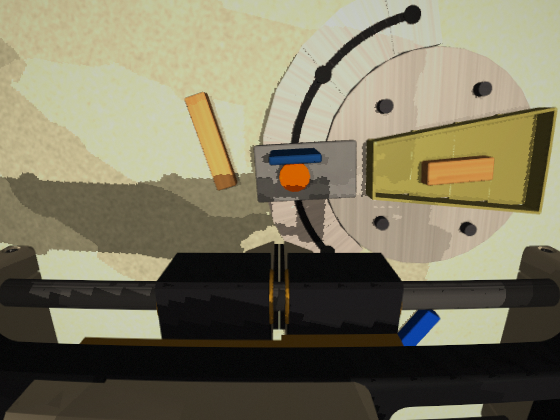

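Wrist view: knob at (294,177) and next hole at (322,74), both agreeing with the estimate within ~3 mm. I'll check how wide the fingertips are in this view.

```bash
python3 - <<'E'
from h import *
import pickle
c=pickle.load(open("c1.pkl","rb")); s=ctrl.get_state(); R=np.array(s["ee_rot"]); p=np.array(s["position"])
for l in [(0,0,0),(0,19,0),(0,-19,0),(9.5,0,0),(-9.5,0,0),(9.5,19,0),(9.5,19,-40),(9.5,-19,-40),(9.5,0,-66)]: print(l,proj(c,[p+R@np.array(l,float)]).round())
print(np.round(s["q"],2))
E
```

```text
(0, 0, 0) [[279. 263.]]
(0, 19, 0) [[314. 263.]]
(0, -19, 0) [[244. 263.]]
(9.5, 0, 0) [[279. 247.]]
(-9.5, 0, 0) [[279. 278.]]
(9.5, 19, 0) [[314. 247.]]
(9.5, 19, -40) [[324. 285.]]
(9.5, -19, -40) [[233. 285.]]
(9.5, 0, -66) [[279. 324.]]
[ 0.44  0.27 -0.5   1.85  0.15  1.06  0.11]
```

drive_tool(
  increments=[
    [[0,0.06,0.15,-0.2,0,0,0.2],[0,0.06,0.15,-0.4,0,0,0.2],[0,0.06,0.15,-0.5,0,0,0.2],[0,0.06,0.15,-0.5,0,0,0.15],[0,0,0,-0.5,0,0,0],[0,0,0,-0.5,0,0,0],[0,0,0,-0.4,0,0,0],[0,0,0,-0.3,0,0,0],[0,0,0,-0.15,0,0,0],[0,0,0,0,0,0,0],[0,0,0,0,0,0,0]],
  ],
)

```text
time_s: 3.12
position: [500.5, -46.2, 88.7]
ee_rot: [[-0.28, 0.96, -0.0], [0.96, 0.28, -0.0], [0.0, -0.0, -1.0]]
force: [0.6, -0.0, -0.2]
gripper_width: 0.5
```

drive_tool(
  increments=[
    [[0,0.04,0.14,0,0,0,0],[0,0,0,-0.15,0,0,0.1],[0,0,0,-0.1,0,0,0],[0,0,0,0,0,0,0]],
  ],
)

```text
time_s: 3.45
position: [502.8, -40.1, 78.6]
ee_rot: [[-0.288, 0.958, 0.001], [0.958, 0.288, 0.0], [-0.0, 0.001, -1.0]]
force: [-0.0, 1.6, 3.7]
gripper_width: 0.2
```

```bash
python3 - <<'E'
from h import *
c=cap("scene")
cv2.imwrite("pics/s2.png",cv2.convertScaleAbs(cv2.resize(c["f"][160:260,195:315],None,fx=5,fy=5,interpolation=cv2.INTER_CUBIC),alpha=1.4))
s=ctrl.get_state(); print(np.round(s["position"],1),np.round(s["force"],1))
E
```

```text
[502.8 -40.   78.9] [0.9 1.8 2.3]
```

View pics/s2.png

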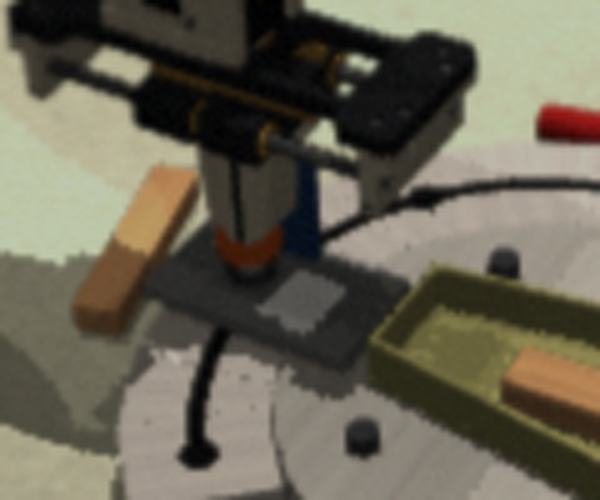

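The picture shows the closed fingers standing on the orange knob at (245,245), with the paddle just behind. Contact is about 3 N. Now pressing.

drive_tool(
  increments=[
    [[0,0,0,-0.1,0,0,0],[0,0,0,-0.1,0,0,0],[0,0,0,-0.1,0,0,0],[0,0,0,0,0,0,0],[0,0,0,0,0,0,0]],
  ],
)

```text
time_s: 3.92
position: [502.9, -40.2, 67.5]
ee_rot: [[-0.288, 0.958, 0.001], [0.958, 0.288, -0.0], [-0.0, 0.001, -1.0]]
force: [-0.9, 0.5, 8.2]
gripper_width: 0.7
```

drive_tool(
  increments=[
    [[0,0,0,-0.04,0,0,0],[0,0,0,-0.02,0,0,0],[0,0,0,0,0,0,0]],
  ],
)

```text
time_s: 4.17
position: [503.2, -40.7, 66.9]
ee_rot: [[-0.288, 0.958, 0.002], [0.958, 0.288, -0.002], [-0.002, 0.002, -1.0]]
force: [-8.4, -0.4, 34.5]
gripper_width: 0.4
```

drive_tool(
  increments=[
    [[0,0,0,0.03,0,0,0],[0,-0.028,0.109,0,0,0,-0.1],[0,-0.025,0.11,0,0,0,-0.37],[0,-0.022,0.11,0,0,0,-0.37],[0,-0.019,0.111,0,0,0,-0.37],[0,0,0,0,0,0,0]],
  ],
)

```text
time_s: 4.67
position: [499.3, -22.5, 67.1]
ee_rot: [[-0.192, 0.981, 0.002], [0.981, 0.192, -0.001], [-0.001, 0.002, -1.0]]
force: [-3.7, 0.6, 20.2]
gripper_width: 0.4
```

drive_tool(
  increments=[
    [[0,-0.015,0.111,0,0,0,-0.37],[0,-0.012,0.112,0,0,0,-0.37],[0,-0.008,0.112,0,0,0,-0.37],[0,-0.005,0.112,0,0,0,-0.37],[0,0,0,0,0,0,0],[0,0,0,0.2,0,0,0],[0,0,0,0.25,0,0,0],[0,0,0,0,0,0,0]],
  ],
)

```text
time_s: 5.33
position: [497.6, -5.0, 85.2]
ee_rot: [[-0.077, 0.997, 0.002], [0.997, 0.077, -0.0], [-0.0, 0.002, -1.0]]
force: [-0.0, -0.0, -0.4]
gripper_width: 0.6
```

```bash
python3 - <<'E'
from h import *
c=cap("scene")
cv2.imwrite("pics/s3.png",cv2.convertScaleAbs(cv2.resize(c["f"][150:250,200:320],None,fx=5,fy=5,interpolation=cv2.INTER_CUBIC),alpha=1.4))
s=ctrl.get_state(); print(np.round(s["position"],1),np.round(s["force"],1))
E
```

```text
[497.4  -5.1  84.4] [ 0.6 -0.3  0.4]
```

View pics/s3.png

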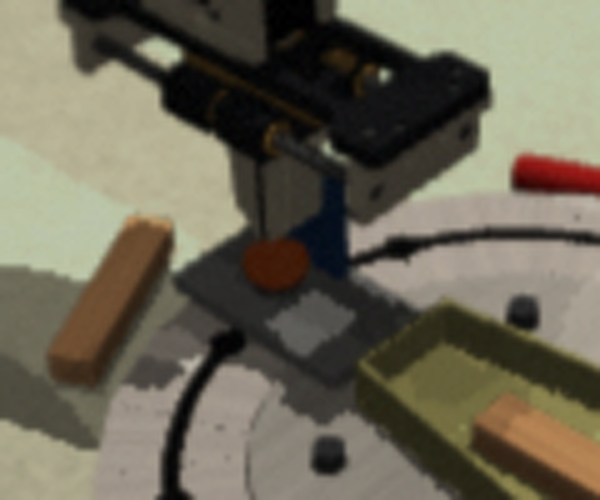

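The arm has moved clockwise: the start hole shows free at (230,340), the knob at (276,265) is held down by the quadrant, and the fingers are above it behind the paddle. Pushing on the paddle only from here.

drive_tool(
  increments=[
    [[0,-0.002,0.112,0,0,0,-0.375],[0,0.002,0.112,0,0,0,-0.375],[0,0.005,0.112,0,0,0,-0.375],[0,0.008,0.112,0,0,0,-0.375],[0,0.012,0.112,0,0,0,-0.375],[0,0.015,0.111,0,0,0,-0.375],[0,0.018,0.111,0,0,0,-0.375],[0,0.022,0.11,0,0,0,-0.375],[0,0.025,0.11,0,0,0,-0.375],[0,0.028,0.109,0,0,0,-0.375],[0,0.031,0.108,0,0,0,-0.375],[0,0,0,0,0,0,0]],
  ],
)

```text
time_s: 6.38
position: [503.3, 44.0, 83.2]
ee_rot: [[0.252, 0.968, -0.0], [0.968, -0.252, -0.0], [-0.0, -0.0, -1.0]]
force: [0.7, 0.4, -0.5]
gripper_width: 0.5
```

drive_tool(
  increments=[
    [[0,0.017,0.053,0.04,0,0,-0.18],[0,0.018,0.053,0,0,0,-0.18],[0,0.018,0.053,0,0,0,-0.18],[0,0.019,0.053,0,0,0,-0.18],[0,0.02,0.053,0,0,0,-0.18],[0,0.021,0.052,0,0,0,-0.18]],
  ],
)

```text
time_s: 6.88
position: [507.7, 56.6, 84.9]
ee_rot: [[0.335, 0.942, -0.001], [0.942, -0.335, -0.0], [-0.0, -0.001, -1.0]]
force: [-1.2, -2.2, -1.2]
gripper_width: 0.5
```

```bash
python3 - <<'E'
from h import *
c=cap("scene")
cv2.imwrite("pics/s4.png",cv2.convertScaleAbs(cv2.resize(c["f"][135:235,210:330],None,fx=5,fy=5,interpolation=cv2.INTER_CUBIC),alpha=1.4))
s=ctrl.get_state(); print(np.round(s["position"],1),np.round(s["force"],1))
E
```

```text
[508.4  57.5  85.2] [0.4 0.4 0.5]
```

View pics/s4.png

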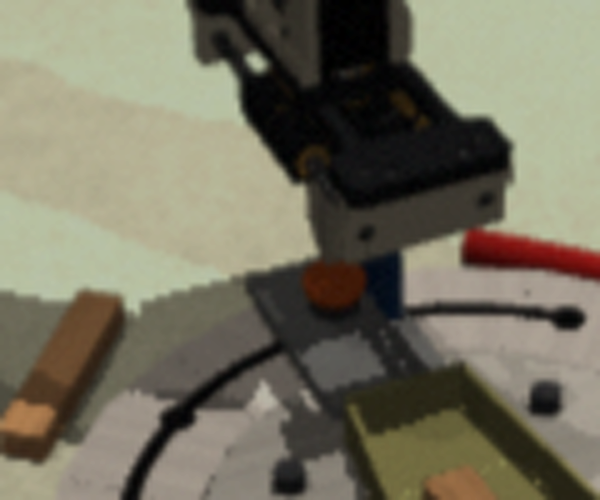

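The knob at (335,287) is still down and the start hole lies at (178,415). About 3.5° remain, so I'll creep on.

drive_tool(
  increments=[
    [[0,0.012,0.028,0,0,0,-0.1],[0,0.012,0.028,0,0,0,-0.1],[0,0.012,0.028,0,0,0,-0.1],[0,0.012,0.028,0,0,0,-0.1],[0,0.013,0.027,0,0,0,-0.1]],
  ],
)

```text
time_s: 7.35
position: [510.6, 62.1, 85.3]
ee_rot: [[0.371, 0.928, 0.0], [0.928, -0.371, -0.0], [0.0, 0.0, -1.0]]
force: [-0.6, -1.8, 1.1]
gripper_width: 0.4
```

drive_tool(
  increments=[
    [[0,0.013,0.027,0,0,0,-0.1],[0,0.013,0.027,0,0,0,-0.1]],
  ],
)

```text
time_s: 7.52
position: [511.6, 64.3, 85.2]
ee_rot: [[0.386, 0.922, 0.0], [0.922, -0.386, -0.0], [0.0, 0.0, -1.0]]
force: [-0.2, -1.0, 1.1]
gripper_width: 0.4
```

drive_tool(
  increments=[
    [[0,0.013,0.027,0,0,0,-0.1],[0,0,0,0,0,0,0]],
  ],
)

```text
time_s: 7.68
position: [512.0, 65.1, 85.2]
ee_rot: [[0.394, 0.919, -0.0], [0.919, -0.394, -0.0], [-0.0, 0.0, -1.0]]
force: [-1.4, -2.4, 2.5]
gripper_width: 0.6
```

drive_tool(
  increments=[
    [[0,0.013,0.027,0,0,0,0],[0,0,0,0,0,0,0]],
  ],
)

```text
time_s: 7.85
position: [512.0, 65.3, 85.1]
ee_rot: [[0.394, 0.919, -0.001], [0.919, -0.394, -0.001], [-0.002, -0.0, -1.0]]
force: [-2.9, -5.0, 4.6]
gripper_width: 0.5
```

```bash
python3 - <<'E'
from h import *
c=cap("scene")
cv2.imwrite("pics/s5.png",cv2.convertScaleAbs(cv2.resize(c["f"][135:235,210:330],None,fx=5,fy=5,interpolation=cv2.INTER_CUBIC),alpha=1.4))
s=ctrl.get_state(); print(np.round(s["position"],1),np.round(s["force"],1))
E
```

```text
[512.1  65.3  85.1] [-3.4 -5.6  4.1]
```

View pics/s5.png

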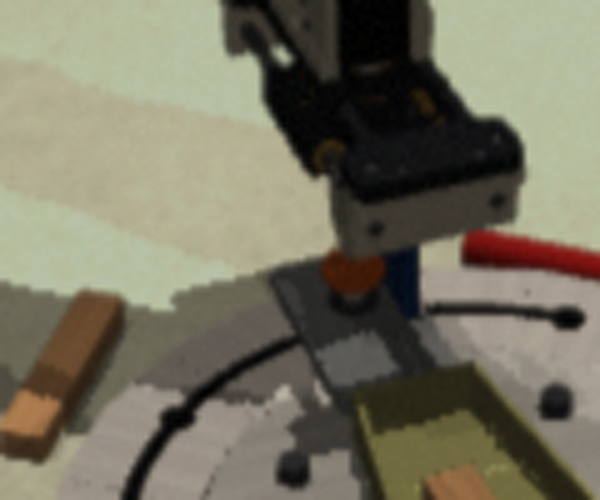

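The knob has sprung up (shaft visible below it at (352,300)) and the table stops against about 6 N, so it is locked. Backing off the paddle and lifting away.

drive_tool(
  increments=[
    [[0,-0.03,-0.065,0,0,0,0],[0,-0.02,-0.045,0.05,0,0,0],[0,0,0,0.3,0,0,0],[0,0,0,0.6,0,0,0],[0,0,0,0.8,0,0,0],[0,0,0,0.8,0,0,0],[0,0,0,0.8,0,0,0],[0,-0.3,-0.3,0.5,0,0,0],[0,-0.5,-0.5,0.3,0,0,0],[0,-0.5,-0.5,0,0,0,0],[0,-0.5,-0.5,0,0,0,0],[0,0,0,0,0,0,0]],
  ],
)

```text
time_s: 8.9
position: [435.3, -13.5, 251.3]
ee_rot: [[0.396, 0.918, -0.001], [0.918, -0.396, -0.002], [-0.002, -0.0, -1.0]]
force: [0.2, -1.3, 0.2]
gripper_width: 0.4
```

```bash
python3 - <<'E'
from h import *
s=ctrl.get_state(); print(np.round(s["position"],1),np.round(s["force"],1),s["time_s"])
p=np.load("p.npy"); a=p[2]-np.radians(40); P=[p[0]+150*np.cos(a),p[1]+150*np.sin(a)]
c=cap("scene"); d=cap("side")
print(proj(c,[P+[79],P+[67]]), P)
A=lambda f,x,y:cv2.convertScaleAbs(cv2.resize(f[y:y+150,x:x+200],None,fx=3.9,fy=3.9,interpolation=cv2.INTER_CUBIC),alpha=1.4)
cv2.imwrite("pics/s6.png",cv2.resize(np.vstack([A(c["f"],190,150),A(d["f"],190,140)]),None,fx=.5,fy=.5) if 0 else A(c["f"],190,150))
hsv=cv2.cvtColor(c["f"],cv2.COLOR_BGR2HSV); m=cv2.inRange(hsv,(2,190,110),(12,255,255))[170:240,230:330]
N,l,st,ce=cv2.connectedComponentsWithStats(m)
for i in range(1,N):
  if st[i,4]>15: print(st[i],ce[i]+[230,170])
E
```

```text
[435.3 -13.5 251.3] [ 0.2 -1.3  0.2] 8.9
[[279.36875607 186.98624558]
 [279.45649994 191.07226302]] [np.float64(509.55548551122934), np.float64(58.60996213517529)]
[45 15 11  6 52] [279.98076923 187.57692308]
```

View pics/s6.png

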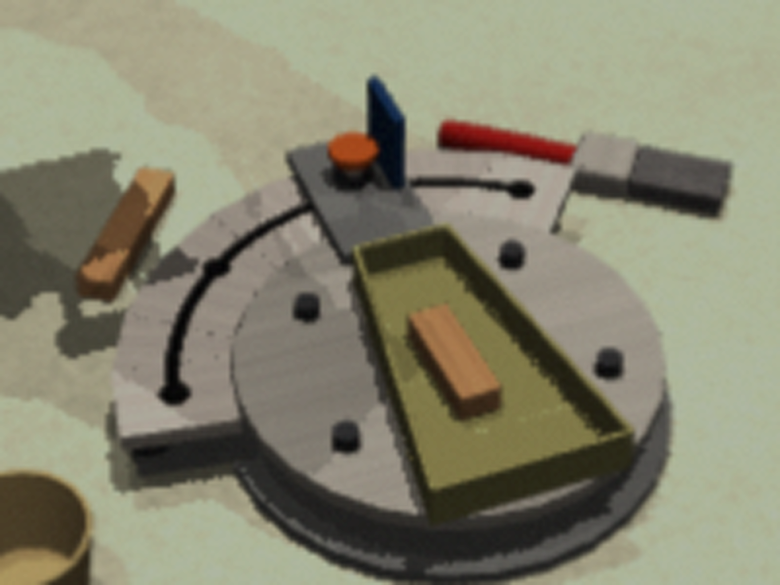

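The final view shows the knob up at (353,150) in the crop, and its measured pixel (280,187.6) matches the expected (279.4,187.0) for a knob fully up over the next hole. The strip is in the tray, the offcut, brush and cup are where they were, and the arm is clear.

```bash
python3 -c "
from cell import ctrl
print(ctrl.finish_job())"
```

```text
the job is handed in; nothing more can be done
None
```

The turntable now stands locked at the next hole clockwise, with the plunger sprung fully back up, and the job is handed in. The robot's clock stood at about 9 s.

- **Unlocking:** I pressed the plunger to its stop with the closed fingers. It bottomed about 12 mm down, and the force peaked briefly at about 35 N on the fingers.
- **Turning:** I pushed the blue paddle clockwise with the plunger held down until the pin was clear of the start hole. I then raised the fingers above knob height and pushed on the paddle alone, creeping over the last few degrees.
- **Locking:** The plunger sprang up by itself and the table stopped against about 6 N. I backed off and lifted to 250 mm.

**Last checks:**
- The knob appears at pixel (280.0, 187.6). A knob fully up over the next hole should be at (279.4, 187.0), and a pressed one at row 191.
- The strip is in the tray. The offcut, brush and cup look unmoved by eye.
- Nothing touches the robot. The last force reading was about 1 N, which is within the noise.
- One reading stays unexplained: the sensor showed about 4 N upward while pushing against the stop. It was gone once I backed off.

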